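# Line up the check weights by size beside the balance

## Robot

A 7-joint arm with a two-finger parallel gripper is mounted at the origin on the work surface. World frame = base frame: x ahead of the robot, y to its left, z up, the work surface at z = 0. Lengths are in m, angles in rad, forces in N, time in s.
With the tool pointing down it reaches from about 0.4 to 0.9 m from the base axis. Payload 5.6 kg.
Tool frame: the origin (TCP) lies midway between the tips of the shut fingers; the grasp point (between the pads) lies 19 mm behind it; z points along the fingers, y is the line along which they close (so a half turn about z gives the same grasp; the last joint's range is limited). The gripper opens to 92 mm and grips with 3 to 60 N. Pads are 20 mm wide; open, the fingers measure 128 mm over their backs; the gripper's body (75 mm by 189 mm) begins 69 mm behind the grasp point.
Start: joints at [-1.242, 0.468, -0.012, 1.603, 0.006, 1.071, -0.056], TCP at [0.236, 0.606, 0.215] pointing down, gripper open.
Joint ranges: [-2.53, 2.53], [-0.31, 2.02], [-1.57, 1.55], [0.28, 2.44], [-1.29, 4.43], [0.15, 1.84], [-2.92, 2.92]. Speed limits (rad/s): [2.57, 2.57, 3.14, 3.14, 3.14, 3.14, 3.14].

## Interface

Orientations are given as a 3x3 rotation matrix whose columns are the frame's x, y, z axes.
In Python, from station import env, effector, solver, viewer, workorder, search_frame, tip_of gives the robot as it stands. Calls block until the motion is done:
- env.reach(position, orientation): joint-space move of the TCP to a pose.
- env.movel(position, frame=None, rate=0.15): straight line of the TCP; frame=None keeps the orientation; rate is the mean speed in m/s.
- env.goto_joints(angles): joint-space move.
- effector.release() and effector.grasp(squeeze=None): open the fingers fully, or close them until they stop; squeeze is the grip in N (None keeps the last).
- env.pause(seconds).
- solver.inverse_kinematics(position, orientation): joint angles nearest the present ones, or None.
- env.sense(): the state.
- viewer.read_camera(name): name is "scene" or "top" or "wrist"; returns (picture, depth): 400x640x3 uint8, red, green, blue; 400x640 float32, m along the optical axis (not along the pixel's ray), 0 where there is no reading.
- viewer.camera_info(name): a dict with "intrinsics" (3x3 intrinsics, pixels), "dist_coeffs" ([k1, k2, p1, p2, k3] as OpenCV has them; the pictures are not rectified), "eye" and "rotation" of the camera in the world; the wrist camera has in their place "T_tool_cam" (4x4, takes a point from camera to tool coordinates, whose origin is the TCP and whose axes are the flange's). Camera axes: x right, y up, looking along -z (the intrinsics and any distortion apply to the point x, -y, -z); pixel columns grow to the right and rows downward; lengths in m; the calibration is good to about 2 mm. A picture is of the moment at which its call begins: read the wrist's pose just before it. camera_info takes no time and is no camera call.
A pose or a line that the arm cannot do raises env.PlanningError and nothing moves.
- workorder.finish_job(): hands the job in; it is judged then, once.
Trained networks look in the newest picture that a camera, given by its name, has taken for a name from the list of things; names that differ only in an ending like _2 or _b are one class to them, and where a whole thing is asked for, a point or a joint stands for the part that bears it (a point fixed in the world has none). Each returns a list of dicts, best first, with "score" (0 to 1); they miss things now and then, are a little off and sometimes report something else, mostly with a low value. They report only what shows in the picture. A call takes as long as a camera call.
- search_frame(camera, name): "at" ([x, y, z] in m, in world coordinates, good to about 4 mm: the middle of the surface that is visible of it).
- tip_of(camera, name): "at" ([x, y, z] in m, in world coordinates, good to about 4 mm: a listed point, or the origin of a listed thing).
The state is a dict: "t": time; "joint_positions": joint angles; "joint_velocities": joint speeds; "tau": joint torques, N m; "ee_pos": TCP position; "tcp_rot": TCP orientation; "wrist_force": force on the tool from outside, world axes, zero at the start; "moment": the same for the moment, N m; "gripper_width": finger opening in m; "grasp_force": force on a finger pad.
Only numpy, scipy, OpenCV 4.12 (cv2) and the standard library are available. Lean on these libraries where they do the work, as an engineer would, in place of code of your own. Each camera call takes 0.05 s, during which the arm holds its last target. There are 200 camera calls.

## Task

Get the four steel check weights ready for checking the balance: stand them upright in order of size on the four cork pads of the white rail, one to a pad and centred on it, the largest on the pad nearest the balance and then down to the smallest on the pad farthest from it. Set each weight down gently, never letting it drop or fall over, and leave the balance and the empty cork ring where they are.

Things in the scene. Friction and masses are not known exactly. Their poses are not given: they have to be found in the camera images.
- weight_500: The largest of four loose bare-metal check weights: an upright plain cylinder 42 mm in diameter and 54 mm tall with a narrower knob (25 mm in diameter) on top, 73 mm tall in all, about 500 g. It starts standing on the bench between the robot and the rail. Origin: centre of its underside; z along its axis, up. The cylinder can be gripped from above, across its diameter, with the knob between the fingers.
- weight_200: The second largest of four loose bare-metal check weights: an upright plain cylinder 33 mm in diameter and 39 mm tall with a narrower knob (20 mm in diameter) on top, 54 mm tall in all, about 200 g. It starts standing on the bench between the robot and the rail. Origin: centre of its underside; z along its axis, up. The cylinder can be gripped from above, across its diameter, with the knob between the fingers.
- weight_100: The third largest of four loose bare-metal check weights: an upright plain cylinder 26 mm in diameter and 30 mm tall with a narrower knob (16 mm in diameter) on top, 43 mm tall in all, about 100 g. It starts standing on the bench between the robot and the rail. Origin: centre of its underside; z along its axis, up. The cylinder can be gripped from above, across its diameter, with the knob between the fingers.
- weight_50: The smallest of four loose bare-metal check weights: an upright plain cylinder 20 mm in diameter and 25 mm tall with a narrower knob (12 mm in diameter) on top, 35 mm tall in all, about 50 g. It starts standing on the bench between the robot and the rail. Origin: centre of its underside; z along its axis, up. The cylinder can be gripped from above, across its diameter, with the knob between the fingers.
- pad_1: Flat round cork pad, 60 mm in diameter and 4 mm thick, the leftmost (most to +y) of four alike in a row, 70 mm apart, fixed on a fixed white rail (286 x 74 mm, 10 mm high, lying on the bench). Origin: centre of its underside, on the rail's top, so its upper face is 4 mm above the origin, 14 mm above the bench. y runs along the row to the left, x across the row away from the robot; the row may be turned by up to 0.2 rad.
- pad_2: Flat round cork pad, 60 mm in diameter and 4 mm thick, the second from the left of four alike in a row, 70 mm apart, fixed on a fixed white rail (286 x 74 mm, 10 mm high, lying on the bench). Origin: centre of its underside, on the rail's top, so its upper face is 4 mm above the origin, 14 mm above the bench. y runs along the row to the left, x across the row away from the robot; the row may be turned by up to 0.2 rad.
- pad_3: Flat round cork pad, 60 mm in diameter and 4 mm thick, the third from the left of four alike in a row, 70 mm apart, fixed on a fixed white rail (286 x 74 mm, 10 mm high, lying on the bench). Origin: centre of its underside, on the rail's top, so its upper face is 4 mm above the origin, 14 mm above the bench. y runs along the row to the left, x across the row away from the robot; the row may be turned by up to 0.2 rad.
- pad_4: Flat round cork pad, 60 mm in diameter and 4 mm thick, the rightmost (most to -y) of four alike in a row, 70 mm apart, fixed on a fixed white rail (286 x 74 mm, 10 mm high, lying on the bench). Origin: centre of its underside, on the rail's top, so its upper face is 4 mm above the origin, 14 mm above the bench. y runs along the row to the left, x across the row away from the robot; the row may be turned by up to 0.2 rad.
- balance: Small flat grey balance, 120 x 78 mm and 22 mm high, with a square steel pan 66 mm wide on its far part and a display nearest the robot, loose, about 350 g. It stands on the bench just beyond one end of the rail, left or right, which changes from start to start. Origin: centre of its underside. It must not be moved.
- cork_ring: Empty cork flask ring, 88 mm in diameter and 26 mm high with a 48 mm hole, loose, about 60 g, lying on the bench just beyond the other end of the rail. Origin: centre of its underside. It must not be moved.

How it is judged:
By the outcome, as a careful person would: the job done as asked, in the order asked, and still so for the second after the job is handed in, with the robot touching nothing.
It also fails if it takes over 96 s, if anything falls off the work surface, if the arm or the gripper's body presses on something with over 40 N, if the wrist force passes 120 N, or if a joint passes its speed limit or range.

## Working session

There is one attempt and no reset: what is moved stays moved. The work goes in short steps, each a Python script; the robot and the scene stay as the last script left them, time stands still between calls to the robot, and variables do not carry over. Pictures are saved under pics/ and viewed, at most 14 in all, crops included, and the job is handed in when it is done.

```bash
mkdir -p pics; ls; python3 - <<'E'
from station import *
import cv2
for n in("top","scene"):
    p,d=viewer.read_camera(n); cv2.imwrite(f"pics/{n}0.png",p[:,:,::-1])
    i=viewer.camera_info(n); print(n,i)
    for k in("weight_500","weight_200","weight_100","weight_50","pad_1","balance","cork_ring"):
        print(k,[(r["at"],r["score"]) for r in tip_of(n,k)][:5])
s=env.sense();print(s["t"],s["tcp_rot"],s["gripper_width"])
E
```

```text
pics
top {'intrinsics': array([[468.37802799,   0.        , 312.85327682],
       [  0.        , 468.37802799, 200.5715033 ],
       [  0.        ,   0.        ,   1.        ]]), 'dist_coeffs': array([-0.08250912,  0.        ,  0.        ,  0.        ,  0.        ]), 'eye': array([0.37898745, 0.00122381, 0.75871399]), 'rotation': array([[-0.01617836,  0.98121624, -0.19223148],
       [-0.99980874, -0.01376265,  0.01389538],
       [ 0.01098876,  0.19241952,  0.98125123]])}
weight_500 [([0.4644, -0.0798, -0.0035], 0.93), ([0.4356, -0.1858, -0.0023], 0.8), ([0.4656, 0.0675, -0.0015], 0.63), ([0.4485, 0.2012, 0.0028], 0.61)]
weight_200 [([0.4644, -0.0798, -0.0035], 0.93), ([0.4356, -0.1858, -0.0023], 0.8), ([0.4656, 0.0675, -0.0015], 0.63), ([0.4485, 0.2012, 0.0028], 0.61)]
weight_100 [([0.4644, -0.0798, -0.0035], 0.93), ([0.4356, -0.1858, -0.0023], 0.8), ([0.4656, 0.0675, -0.0015], 0.63), ([0.4485, 0.2012, 0.0028], 0.61)]
weight_50 [([0.4644, -0.0798, -0.0035], 0.93), ([0.4356, -0.1858, -0.0023], 0.8), ([0.4656, 0.0675, -0.0015], 0.63), ([0.4485, 0.2012, 0.0028], 0.61)]
pad_1 [([0.6234
[... 1084 characters left out ...]
0.4487, 0.2092, -0.0014], 0.91), ([0.4646, -0.0815, -0.0006], 0.87), ([0.4654, 0.0623, 0.0043], 0.62), ([0.4381, -0.1876, 0.0029], 0.56)]
weight_50 [([0.4487, 0.2092, -0.0014], 0.91), ([0.4646, -0.0815, -0.0006], 0.87), ([0.4654, 0.0623, 0.0043], 0.62), ([0.4381, -0.1876, 0.0029], 0.56)]
pad_1 [([0.6284, 0.0959, 0.0108], 0.91), ([0.5984, -0.0387, 0.0113], 0.9), ([0.6124, 0.0299, 0.0122], 0.72), ([0.4641, -0.0798, 0.0017], 0.62)]
balance [([0.5769, -0.2376, -0.0016], 0.58)]
cork_ring [([0.5729, 0.2437, 0.0012], 0.85)]
0.8 [[-9.31664198e-01  3.63320544e-01  6.65464437e-05]
 [ 3.63320547e-01  9.31664197e-01  5.78645791e-05]
 [-4.09755488e-05  7.80880470e-05 -9.99999996e-01]] 0.09177788364019282
```

View pics/top0.png

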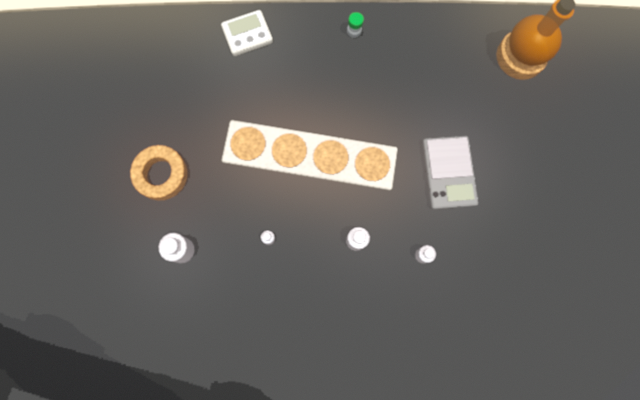

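View pics/scene0.png

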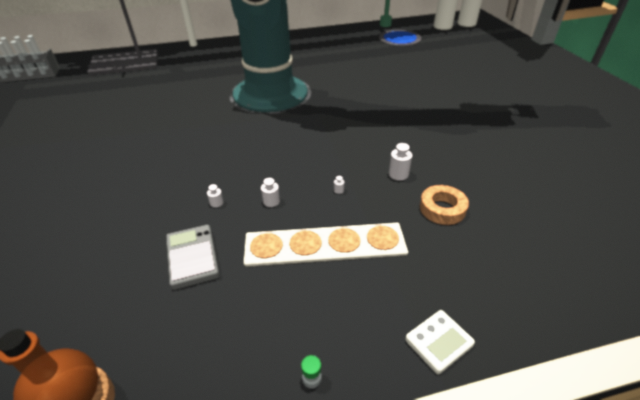

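The white rail has four cork pads, at top-camera pixels (248,143), (289,150), (331,156) and (372,163). The balance is on the right (450,172) and the ring on the left (158,172). The weights are 500 at (173,248), 50 at (267,237), 200 at (358,239) and 100 at (427,254). So 500→pad_4, 200→pad_3, 100→pad_2 and 50→pad_1.

```bash
cat > h.py <<'E'
from station import *
import numpy as np, cv2
H={"500":.073,"200":.054,"100":.043,"50":.035}
def campose(n):
    i=viewer.camera_info(n)
    if n!="wrist": return i,np.array(i["rotation"]),np.array(i["eye"])
    s=env.sense(); T=np.array(i["T_tool_cam"]); R=np.array(s["tcp_rot"])
    return i,R@T[:3,:3],R@T[:3,3]+s["ee_pos"]
def cloud(n):
    i,R,e=campose(n); p,d=viewer.read_camera(n)
    v,u=np.mgrid[:400,:640]
    q=cv2.undistortPoints(np.stack([u,v],-1).reshape(-1,1,2).astype(float),np.array(i["intrinsics"]),np.array(i["dist_coeffs"])).reshape(400,640,2)
    ray=np.stack([q[...,0],-q[...,1],-np.ones((400,640))],-1)@R.T
    return p,d,ray,e
def onplane(ray,e,z): return e[:2]+ray[...,:2]*((z-e[2])/ray[...,2])[...,None]
def cork(p):
    h=cv2.cvtColor(p,cv2.COLOR_RGB2HSV); return ((h[...,0]<25)&(h[...,1]>70)&(h[...,2]>120)).astype(np.uint8)
def pads(n,guess=None):
    p,d,ray,e=cloud(n); P=onplane(ray,e,.014)
    m=cv2.morphologyEx(cork(p),cv2.MORPH_CLOSE,np.ones((5,5)))
    out=[]
    for c in cv2.findContours(m,0,1)[0]:
        if cv2.contourArea(c)<300: continue
        w=P[c[:,0,1],c[:,0,0]].astype(np.float32)
        (x,y),r=cv2.minEnclosingCircle(w)
        if .025<r<.036: 
            mm=np.zeros_like(m);cv2.drawContours(mm,[c],-1,1,-1)
            # area-weighted centroid on the plane
            out.append((*[float(round(a,4)) for a in w.mean(0)],x.__round__(4),y.__round__(4),round(r,4)))
    return sorted(out,key=lambda a:-a[1])
def weights(n,guess,rad=.035):
    p,d,ray,e=cloud(n); X=e+ray*d[...,None]; out={}
    for k,g in guess.items():
        h=H[k]; near=(d>0)&(np.hypot(X[...,0]-g[0],X[...,1]-g[1])<rad)
        m=near&(abs(X[...,2]-h)<.005)
        out[k]=(m.sum(),np.round(X[m].mean(0),4) if m.any() else None,round(float(np.percentile(X[near][:,2],99)),4) if near.any() else None)
    return out
E
python3 - <<'E'
from h import *
g={"500":(.449,.205),"200":(.464,-.08),"100":(.436,-.186),"50":(.465,.066)}
for n in("top","scene"):
    print(n);[print(a) for a in pads(n)]
    for k,v in weights(n,g).items(): print(k,v)
print(viewer.camera_info("wrist"))
E
```

```text
top
(0.6240000128746033, 0.09780000150203705, 0.6239, 0.0978, 0.0289)
(0.6111999750137329, 0.029200000688433647, 0.6111, 0.029, 0.0291)
(0.5983999967575073, -0.039400000125169754, 0.5986, -0.0396, 0.029)
(0.5856999754905701, -0.10819999873638153, 0.5861, -0.1081, 0.0289)
500 (np.int64(227), array([0.4482, 0.2046, 0.073 ]), 0.0748)
200 (np.int64(132), array([ 0.4606, -0.0776,  0.0539]), 0.0554)
100 (np.int64(85), array([ 0.4342, -0.1862,  0.0428]), 0.044)
50 (np.int64(45), array([0.4659, 0.0644, 0.0349]), 0.0352)
scene
(0.6284000277519226, 0.0966000035405159, 0.6269, 0.0965, 0.0299)
(0.6151999831199646, 0.0284000001847744, 0.6147, 0.0286, 0.0291)
(0.6026999950408936, -0.040699999779462814, 0.6016, -0.04, 0.0298)
(0.5900999903678894, -0.10930000245571136, 0.5894, -0.109, 0.0293)
500 (np.int64(85), array([0.4539, 0.2038, 0.0723]), 0.0738)
200 (np.int64(68), array([ 0.4651, -0.0778,  0.0537]), 0.0553)
100 (np.int64(46), array([ 0.4391, -0.1869,  0.0426]), 0.0444)
50 (np.int64(24), array([0.4693, 0.0635, 0.0346]), 0.0354)
{'intrinsics': array([[297.86384555,   0.        , 322.55894532],
       [  0.        , 297.86384555, 197.89781137],
       [  0.        ,   0.        ,   1.        ]]), 'dist_coeffs': array([-0.0081458,  0.       ,  0.       ,  0.       ,  0.       ]), 'T_tool_cam': array([[ 1.82093735e-04,  9.72599991e-01,  2.32484890e-01,
         6.51178201e-02],
       [ 9.99999952e-01, -1.18663430e-04, -2.86821545e-04,
         6.23451856e-04],
       [-2.51375177e-04,  2.32484932e-01, -9.72599966e-01,
        -1.70145107e-01],
       [ 0.00000000e+00,  0.00000000e+00,  0.00000000e+00,
         1.00000000e+00]])}
```

```bash
cat >> h.py <<'E'
A=np.arctan2(-.128/7,.206*10/7*.1*7/7) if 0 else -np.arctan2(.0383,.206)
def ori(sgn): 
    y=sgn*np.array([np.cos(A),np.sin(A),0]); z=np.array([0,0,-1.]); return np.column_stack([np.cross(y,z),y,z])
E
python3 - <<'E'
from h import *
for s in(1,-1):
    for p in([.5,.03,.3],[.45,.204,.02],[.436,-.187,.004],[.626,.097,.018],[.588,-.108,.03]):
        q=solver.inverse_kinematics(np.array(p),ori(s)); print(s,p,None if q is None else np.round(q,2))
E
```

```text
1 [0.5, 0.03, 0.3] [-0.68  0.13  0.61  1.89 -0.08  1.15 -0.22]
1 [0.45, 0.204, 0.02] [-0.78  0.53  0.35  2.12 -0.35  0.54 -0.36]
1 [0.436, -0.187, 0.004] [-0.18  0.61  0.63  2.18 -0.69  0.56  0.79]
1 [0.626, 0.097, 0.018] [-0.57  0.74  0.51  1.79 -0.5   0.75  0.02]
1 [0.588, -0.108, 0.03] [-0.26  0.67  0.52  1.88 -0.49  0.72  0.35]
-1 [0.5, 0.03, 0.3] [-0.35  0.12  0.24  1.87 -0.03  1.15  2.86]
-1 [0.45, 0.204, 0.02] [-0.31  0.53 -0.22  2.09  0.22  0.54  2.27]
-1 [0.436, -0.187, 0.004] [-0.5   0.87  1.11  2.2  -1.14  0.86 -1.96]
-1 [0.626, 0.097, 0.018] [-0.06  0.7  -0.2   1.75  0.2   0.72  2.59]
-1 [0.588, -0.108, 0.03] [-0.71  1.16  1.33  1.9  -1.24  1.23 -2.24]
```

```bash
python3 - <<'E'
from h import *
env.reach(np.array([.5,-.04,.3]),ori(1)); env.pause(.2)
g={"500":(.451,.204),"200":(.463,-.078),"100":(.437,-.186),"50":(.468,.064)}
[print(a) for a in pads("wrist")]
for k,v in weights("wrist",g).items(): print(k,v)
p,d=viewer.read_camera("wrist"); cv2.imwrite("pics/w0.png",p[:,:,::-1]); print(env.sense()["t"])
E
```

```text
(0.6255000233650208, 0.09920000284910202, 0.6257, 0.0988, 0.03)
(0.6129000186920166, 0.030500000342726707, 0.6128, 0.0303, 0.0298)
(0.6000999808311462, -0.03819999843835831, 0.5999, -0.0384, 0.0301)
(0.5874999761581421, -0.10670000314712524, 0.5875, -0.1071, 0.03)
500 (np.int64(0), None, 0.0549)
200 (np.int64(143), array([ 0.4624, -0.0761,  0.0537]), 0.0547)
100 (np.int64(79), array([ 0.4365, -0.1837,  0.0423]), 0.0434)
50 (np.int64(57), array([0.4673, 0.0652, 0.0347]), 0.0352)
3.8417
```

View pics/w0.png

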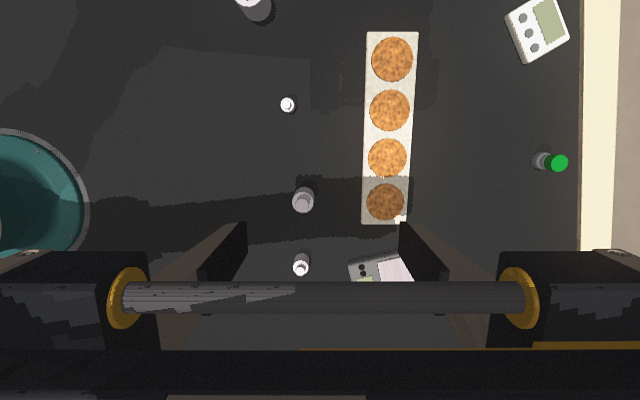

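The wrist view shows the row at (392,59), (389,110), (387,157) and (385,201). It agrees with the other two cameras to within about 2 mm. I'll start with the 500 g weight.

```bash
cat >> h.py <<'E'
PAD={1:(.6257,.0982),2:(.6131,.0295),3:(.6002,-.0391),4:(.5876,-.1077)}
W={"500":(.4505,.2050),"200":(.4625,-.0770),"100":(.4365,-.1855),"50":(.4673,.0645)}
ZG={"500":.016,"200":.006,"100":.004,"50":.004}
SQ={"500":30,"200":20,"100":12,"50":8}
V=lambda p,z: np.array([p[0],p[1],z])
def do(k,pad):
    R=ori(1); w,t,z=W[k],PAD[pad],ZG[k]
    env.reach(V(w,z+.10),R); env.movel(V(w,z),rate=.12)
    effector.grasp(SQ[k]); s=env.sense(); print(k,"width",round(s["gripper_width"],4),"F",s["grasp_force"])
    if s["gripper_width"]<.008: print("MISSED"); return
    env.movel(V(w,z+.13),rate=.15)
    env.movel(V(t,z+.13),rate=.2)
    env.movel(V(t,z+.022),rate=.12); env.movel(V(t,z+.016),rate=.03)
    env.pause(.2); f0=env.sense()["wrist_force"][2]; h=.016
    while h>.0128:
        h-=.0005; env.movel(V(t,z+h),rate=.02); f=env.sense()["wrist_force"][2]
        if f-f0>1.0: break
    print("contact h",round(h,4),"df",round(f-f0,2),"width",round(env.sense()["gripper_width"],4))
    effector.release(); env.movel(V(t,z+.13),rate=.15)
    print("t",env.sense()["t"])
E
python3 -c "
from h import *
do('500',4)
env.movel(V((.5,.0),.16))
print(weights('top',{'500':PAD[4]},.04))
p,d,ray,e=cloud('top');X=e+ray*d[...,None];m=(d>0)&(abs(X[...,2]-.087)<.005)&(np.hypot(X[...,0]-.5876,X[...,1]+.1077)<.04);print(m.sum(),X[m].mean(0))
p,d=viewer.read_camera('scene'); cv2.imwrite('pics/s1.png',p[:,:,::-1])
"
```

```text
500 width 0.0401 F 30.00018149614334
contact h 0.0135 df 6.87 width 0.0405
t 14.3583
{'500': (np.int64(58), array([ 0.5797, -0.1187,  0.069 ]), 0.0888)}
65 [ 0.58451174 -0.11429068  0.08676086]
```

View pics/s1.png

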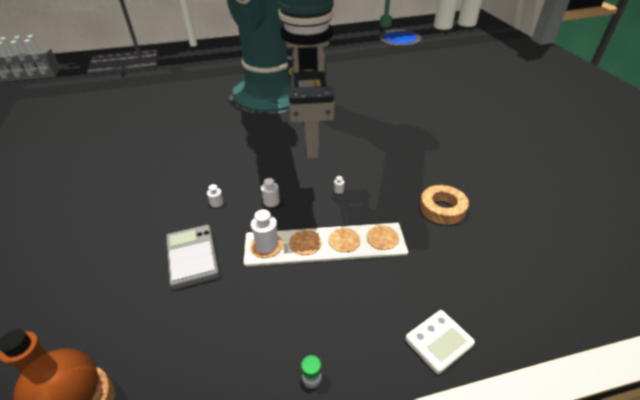

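The 500 is standing on pad_4 (scene pixel 264,235). It looks slightly off-centre, and the arm blocks the top view, so I'll move clear and measure again.

```bash
cat >> h.py <<'E'
def placed(n,k,c,rad=.04):
    p,d,ray,e=cloud(n); X=e+ray*d[...,None]; r=(d>0)&(np.hypot(X[...,0]-c[0],X[...,1]-c[1])<rad); m=r&(abs(X[...,2]-H[k]-.014)<.005)
    print(n,k,m.sum(),np.round(X[m].mean(0),4))
    return p
E
python3 - <<'E'
from h import *
env.movel(V((.45,.15),.2))
for n in("top","scene"): p=placed(n,'500',PAD[4]); cv2.imwrite(f'pics/{n}2.png',cv2.resize(p[100:280,330:530] if n=="top" else p[180:300,190:390],None,fx=3,fy=3)[:,:,::-1])
env.movel(V((.48,-.10),.3)); 
placed("wrist",'500',PAD[4]); print(pads("wrist"),env.sense()["t"])
E
```

```text
top 500 218 [ 0.5859 -0.1068  0.0868]
scene 500 156 [ 0.5903 -0.1071  0.0866]
wrist 500 300 [ 0.5871 -0.1055  0.0867]
[(0.6244999766349792, 0.09470000118017197, 0.6252, 0.0992, 0.0303), (0.6129999756813049, 0.029899999499320984, 0.6128, 0.0298, 0.03), (0.6000000238418579, -0.03830000013113022, 0.6001, -0.0392, 0.0301), (0.5796999931335449, -0.10080000013113022, 0.5872, -0.1072, 0.0297)] 18.9833
```

View pics/top2.png

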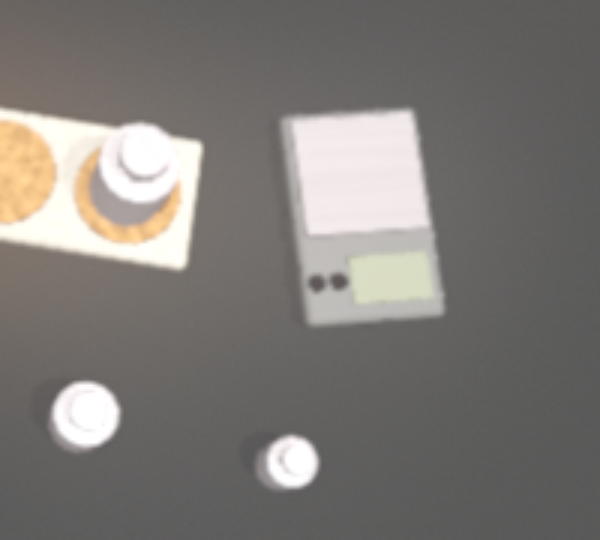

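The 500 is within 1.5 mm of pad_4's centre, and the balance hasn't moved (crop 360,215). I'll place the other three.

```bash
sed -i 's/env.reach(V(w,z+.10),R)/env.reach(V(w,z+.13),R)/' h.py
python3 - <<'E'
from h import *
do('200',3); do('100',2); do('50',1)
env.movel(V((.42,.25),.25),rate=.25)
for n in("top","scene"):
    for k,i in(('500',4),('200',3),('100',2),('50',1)): p=placed(n,k,PAD[i],.028)
    cv2.imwrite(f'pics/{n}3.png',p[:,:,::-1])
print(env.sense()["t"])
for n in("top","scene"): print([(r["at"],r["score"]) for k in("balance","cork_ring") for r in tip_of(n,k)[:1]])
E
```

```text
200 width 0.0315 F 20.00000238418579
contact h 0.0135 df 7.04 width 0.031
t 28.5
100 width 0.0242 F 11.999962627887726
contact h 0.0135 df 6.45 width 0.0244
t 39.05
50 width 0.0183 F 8.0000039935112
contact h 0.0135 df 6.05 width 0.0185
t 48.9333
top 500 219 [ 0.5858 -0.1068  0.0868]
top 200 129 [ 0.598  -0.0398  0.0677]
top 100 80 [0.6113 0.0292 0.0566]
top 50 43 [0.6242 0.0967 0.049 ]
scene 500 153 [ 0.5903 -0.1069  0.0868]
scene 200 90 [ 0.6027 -0.0403  0.0676]
scene 100 56 [0.615  0.0286 0.0566]
scene 50 35 [0.6273 0.0972 0.0484]
50.6083
[([0.5745, -0.2357, -0.0027], 0.83), ([0.5748, 0.2457, 0.0004], 0.92)]
[([0.5772, -0.2381, -0.0002], 0.6), ([0.58, 0.2426, 0.0024], 0.89)]
```

View pics/top3.png

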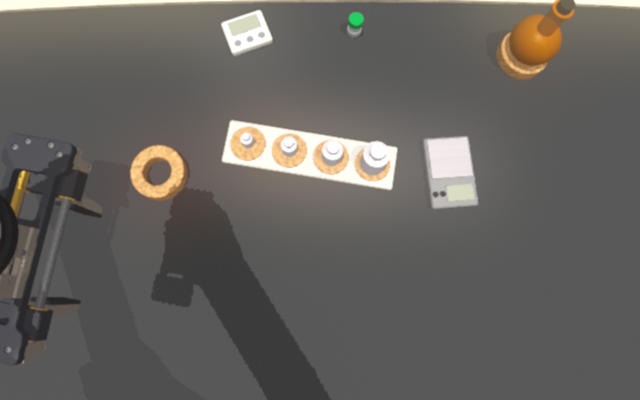

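View pics/scene3.png

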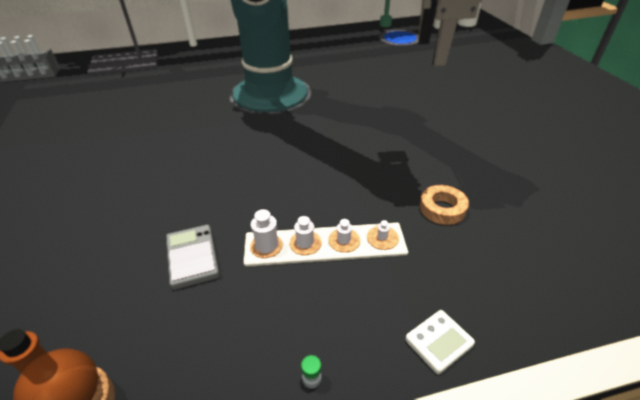

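All four weights stand upright on the pads in order, at top-camera pixels (375,152), (333,150), (289,146) and (246,138). Each is within about 1.5 mm of its pad centre. The balance (450,172) and the ring (158,172) haven't moved, and the arm is clear.

```bash
python3 -c "
from station import *
print(workorder.finish_job())"
```

```text
the job is handed in; nothing more can be done
None
```

The job is handed in: the four weights stand upright on the cork pads, 500 g nearest the balance down to 50 g farthest, each within about 1.5 mm of its pad's centre; the balance and cork ring show no movement, and it took about 51 s.

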